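# Fit the keyed shaft in the pulley and hold it home

## Robot

A 6-joint arm with a two-finger parallel gripper is mounted at the origin on the work surface; the furniture and walls round the work are solid. World frame = base frame: x ahead of the robot, y to its left, z up, the work surface at z = 0. Lengths are in m, angles in rad, forces in N, time in s.
With the tool pointing down it reaches from about 0.375 to 0.75 m from the base axis. Payload 9 kg.
Tool frame: the origin (TCP) lies on the centre line of the jaws, within the pads' length; the fingertips stand 22 mm ahead of it and the grasp point (between the pads) lies 3 mm ahead of it; z points along the fingers, y is the direction in which the jaws open and shut (so a half turn about z gives the same grasp; the last joint's range is limited). The gripper opens to 85 mm and grips with 20 to 120 N. Pads are 22 mm wide; open, the fingers measure 114 mm over their backs; the gripper's body (76 mm by 85 mm) begins 54 mm behind the grasp point. The pads swing forward as they close: fully open they stand 13 mm farther back than shut.
Start: joints at [0.911, 0.104, 0.097, 1.564, 0, 1.353], TCP at [0.257, 0.542, 0.231] pointing down, gripper open.
Joint ranges: [-2.99, 2.99], [-0.84, 1.86], [-1.1, 1.16], [-1.84, 2.11], [-1.51, 1.56], [-3.14, 3.14]. Speed limits (rad/s): [2.22, 2.22, 2.57, 3.14, 3.14, 3.14].

## Interface

Orientations are given as a rotation vector (axis times angle).
In Python, from station import goto, movel, movej, move_gripper, wait, inverse_kinematics, read_state, read_camera, camera_params, PlanningError, job_done gives the robot as it stands. Calls block until the motion is done:
- goto(position, orientation): joint-space move of the TCP to a pose.
- movel(position, ori=None, rate=0.15, max_force=None): straight line of the TCP; ori=None keeps the orientation; rate is the mean speed in m/s. With max_force (N) it stops when the force on the tool has changed by that much, and returns True; else False.
- movej(angles): joint-space move.
- move_gripper(opening, squeeze=None): opening from 0.0 (shut) to 1.0 (fully open); squeeze is the grip in N (None keeps the last); returns when the fingers have stopped.
- wait(seconds).
- inverse_kinematics(position, orientation): joint angles nearest the present ones, or None.
- read_state(): the state.
- read_camera(name): name is "scene" or "top" or "wrist"; returns (picture, depth): 384x512x3 uint8, red, green, blue; 384x512 float32, m along the optical axis (not along the pixel's ray), 0 where there is no reading.
- camera_params(name): a dict with "vfov" (degrees; the focal length in pixels is half the picture's height over the tangent of half this angle, whatever the lens; pixels are square), "cx", "cy" (the principal point, pixels), "eye" and "attitude" of the camera in the world. Camera axes: x right, y down, z forward; pixel columns grow to the right and rows downward; lengths in m; the calibration is good to about 2 mm. A picture is of the moment at which its call begins: read the wrist's pose just before it. camera_params takes no time and is no camera call; for the wrist camera it gives the pose at the moment of the call.
A pose or a line that the arm cannot do raises PlanningError and nothing moves.
- job_done(): hands the job in, once; it reports no verdict.
The state is a dict: "t": time; "joint_positions": joint angles; "dq": joint speeds; "tau": joint torques, N m; "tcp_pos": TCP position; "eef_rot": TCP orientation; "force": force on the tool from outside, world axes, zero at the start; "wrist_torque": the same for the moment, N m; "grip_width": opening from 0.0 (shut) to 1.0 (fully open).
Only numpy, scipy, OpenCV 4.12 (cv2) and the standard library are available. Lean on these libraries where they do the work, as an engineer would, in place of code of your own. Each camera call takes 0.05 s, during which the arm holds its last target.

## Task

Take the steel shaft with the red mark out of the wooden rack by its square head and fit it into the bore of the pulley: its key will ride on the hub face until you have turned the shaft to where the keyway is, then it slips in. Keep pushing against the spring plunger in the bore until the collar sits flush on the hub, and finish there, still gripping the square head and holding the shaft fully home so that the set screw can be tightened. Leave the brass shaft and everything else on the bench where they are.

Things in the scene. Friction and masses are not known exactly. Their poses are not given: they have to be found in the camera images.
- keyed_shaft: upright steel stub shaft, 0.25 kg, red mark on collar and head top over its key. Origin: centre of collar underside, 60 mm above the bench in the rack; z up, x to the key. Above: collar 44 mm dia, 6 mm thick, then the square head. Below: shaft 20 mm dia, 44 mm long. Key 6 mm wide, out to 14 mm from the axis, from 4 to 28 mm below the origin; below that a plain round nose.
- shaft_head (a point): centre of the keyed shaft's square head, 28 mm above its origin: the place to grip. The head is 26 x 26 mm, its flats square to the shaft's x and y, from 6 to 48 mm above the origin
- shaft_tip (a point): centre of the lower end of the keyed shaft, 44 mm below its origin; the last 4 mm taper from 20 to 14 mm diameter
- plain_shaft: brass shaft of the same size as the keyed shaft, with no key and no red mark, in the other place of the rack; stays there. Origin: centre of its collar's underside
- shaft_rack: fixed plywood rack 80 x 190 mm, top 60 mm above the bench; two 33 mm holes, 50 mm either side of its centre along its y axis, in which the two shafts hang by their collars (either way round, any yaw; they lift straight out). Origin: centre of its underside
- fixture: fixed blue base plate 112 x 112 x 18 mm with an aluminium V-belt pulley, 94 mm dia, axis vertical through the origin (centre of underside; z up). Rim 54 mm high; hub 52 mm dia, 70 mm high. The pulley is clamped at an angle not given: keyway within 30 degrees either side of the fixture's +x. See it as a notch in the bore in line with a red mark, or feel it by turning the shaft under light pressure.
- hub_mouth (a point): centre of the bore at the hub face, 70 mm above the bench, axes as the fixture's. Bore 21.8 mm dia; keyway 8 mm wide, out to 16 mm from the axis, full depth, open at the top. With the nose in the bore and the key resting on the hub face the shaft's origin is 28 mm above this point; fully home it is at this point, collar on the hub face.
- plunger (a joint): brass spring plunger at the bottom of the bore, m: 0 up (head 34 mm below the hub face), about 0.010 when the shaft is fully home, 0.012 at its own stop. It pushes back with 5 N at first, 11 N when the shaft is home, so a shaft that is let go rises again.
- dropper: small bottle with a dropper cap, 34 x 34 x 102 mm, bystander behind the work; origin at the centre of its underside
- glue: white glue bottle with orange nozzle, 47 x 47 x 146 mm, bystander at the back left; origin at the centre of its underside

How it is judged:
On the way:
1. the keyed shaft is lifted out of the rack, its tip clear above the rack's top (height (world z) of shaft_tip above 0.063 m), for 0.1 s.
At the end, for the whole second after the job is handed in: Collar within 2.5 mm of the hub face, shaft centred within 4 mm, upright within 0.05 rad, still; plunger held down at least 7.5 mm; fingers gripping the square head (over 3 N, grasp point within 30 mm of its centre); brass shaft within 20 mm of its start (z of keyed_shaft in the frame of hub_mouth below 0.0025 m and horizontal distance between keyed_shaft and hub_mouth below 0.004 m and angle between keyed_shaft's own z axis and vertical below 0.05 rad and value of joint plunger above 0.0075 m and contact force between keyed_shaft and the fingers above 3 N and distance between the grasp point and shaft_head below 0.03 m and linear speed of keyed_shaft below 0.01 m/s and distance of plain_shaft from where it was at the start of the episode below 0.02 m); the arm keeps its last pose, push and grip.
It fails at once if a bystander (brass shaft, dropper or glue bottle) is moved by more than 30 mm (distance of any of plain_shaft, dropper, glue from where it was at the start of the episode above 0.03 m).
It also fails if it takes over 51 s, if anything falls off the work surface, if the arm or the gripper's body presses on something with over 40 N, if the wrist force passes 120 N, or if a joint passes its speed limit or range.

## Working session

There is one attempt and no reset: what is moved stays moved. The work goes in short steps, each a Python script; the robot and the scene stay as the last script left them, time stands still between calls to the robot, and variables do not carry over. Pictures are saved under pics/ and viewed, and the job is handed in when it is done.

```bash
mkdir -p pics; ls
python3 - <<'E'
from station import *
import cv2, numpy as np
s=read_state(); print({k:np.round(v,3) for k,v in s.items()})
for n in ["scene","top","wrist"]:
    p=camera_params(n); print(n,p)
    im,d=read_camera(n); np.savez(f"pics/{n}0.npz",im=im,d=d)
    cv2.imwrite(f"pics/{n}0.png",im[:,:,::-1])
E
```

```text
pics
{'t': np.float64(0.0), 'joint_positions': array([ 0.911,  0.105,  0.096,  1.564, -0.   ,  1.353]), 'dq': array([ 0.001, -0.   ,  0.   ,  0.001, -0.   , -0.001]), 'tau': array([ 0.0000e+00, -5.5693e+01,  5.0365e+01,  1.7000e-02, -0.0000e+00,
        0.0000e+00]), 'tcp_pos': array([0.256, 0.542, 0.23 ]), 'eef_rot': array([-6.880e-01, -3.065e+00,  2.000e-03]), 'force': array([ 0.05 ,  0.973, -0.533]), 'wrist_torque': array([-0.026,  0.006,  0.06 ]), 'grip_width': np.float64(1.003)}
scene {'vfov': 51.81164139072191, 'cx': 252.143264477327, 'cy': 190.7433411605434, 'eye': array([ 0.10193365, -0.79084498,  0.53184969]), 'attitude': array([-1.99671086,  0.46495717, -0.30813203])}
top {'vfov': 54.47070308834096, 'cx': 262.0746485604733, 'cy': 188.38049674391468, 'eye': array([ 0.32755017, -0.08883214,  1.08411058]), 'attitude': array([-2.06978118,  2.11390633, -0.11899232])}
wrist {'vfov': 68.52821350127616, 'cx': 254.9868346290596, 'cy': 190.7593455130409, 'eye': array([0.19711124, 0.56983949, 0.37513594]), 'attitude': array([2.45856309, 1.55565587, 0.20791432])}
```

View pics/top0.png

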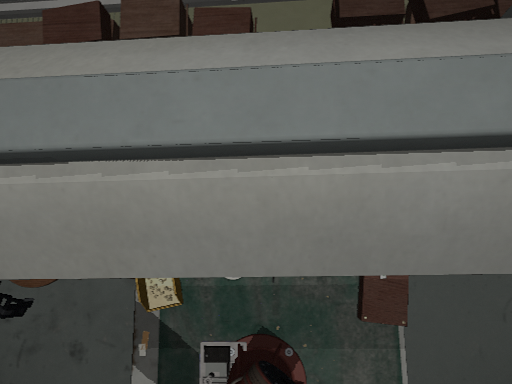

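View pics/scene0.png

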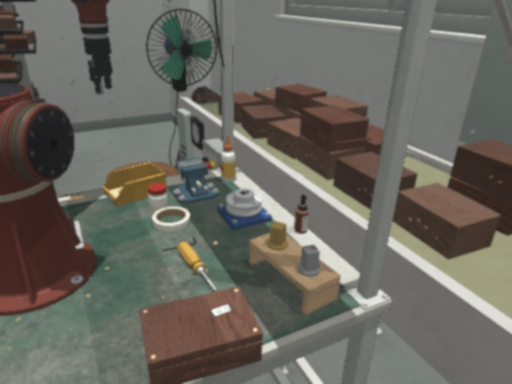

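View pics/wrist0.png

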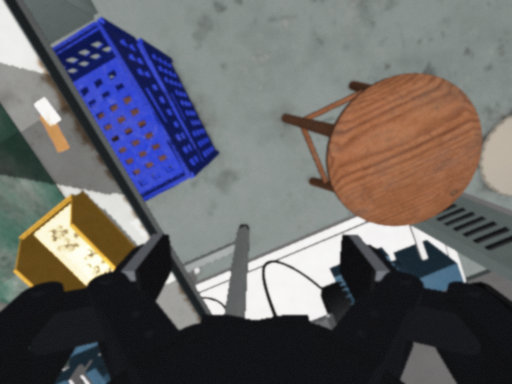

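The top camera is blocked by an overhead beam. The scene view shows the rack with brass head at about (277,235), grey head at (310,260), and the pulley at (243,205).

```bash
cat > h.py <<'E'
from station import *
import cv2, numpy as np
from scipy.spatial.transform import Rotation as R
def ray(p,u,v):
    f=192/np.tan(np.radians(p['vfov'])/2)
    return R.from_rotvec(p['attitude']).as_matrix()@np.array([(u-p['cx'])/f,(v-p['cy'])/f,1.0])
def pt(p,u,v,z): return p['eye']+z*ray(p,u,v)
def atz(p,u,v,h):
    r=ray(p,u,v); return p['eye']+r*(h-p['eye'][2])/r[2]
def proj(p,P):
    f=192/np.tan(np.radians(p['vfov'])/2)
    c=R.from_rotvec(p['attitude']).as_matrix().T@(np.array(P)-p['eye'])
    return np.array([p['cx']+f*c[0]/c[2],p['cy']+f*c[1]/c[2]])
def cloud(p,d):
    f=192/np.tan(np.radians(p['vfov'])/2)
    v,u=np.mgrid[0:384,0:512]
    c=np.stack([(u-p['cx'])/f*d,(v-p['cy'])/f*d,d],-1)
    return c@R.from_rotvec(p['attitude']).as_matrix().T+p['eye']
def down(yaw): # jaw y axis at yaw+90deg ; tool x at yaw
    return (R.from_euler('z',yaw)*R.from_euler('x',np.pi)).as_rotvec()
def snap(n,name):
    p=camera_params(n); im,d=read_camera(n); cv2.imwrite(f'pics/{name}.png',im[:,:,::-1])
    np.savez(f'pics/{name}.npz',im=im,d=d,**p); return p,im,d
def load(name):
    z=np.load(f'pics/{name}.npz'); p={k:z[k] for k in('vfov','cx','cy','eye','attitude')}; return p,z['im'],z['d']
E
python3 - <<'E'
from h import *
p=camera_params("scene"); z=np.load("pics/scene0.npz"); C=cloud(p,z['d'])
for n,(u,v) in dict(brass=(278,226),steel=(311,249),steelside=(311,262),pulley=(243,196),rackedge=(318,283),rackL=(250,243),rackR=(337,275),drop=(302,215),glue=(228,160),frame=(370,120),hub=(244,190),belt=(225,215)).items(): print(n,C[v,u].round(3))
pt_=camera_params("top"); z=np.load("pics/top0.npz"); C=cloud(pt_,z['d'])
for u,v in [(250,100),(250,145),(250,200),(250,265),(20,200),(500,200),(250,60),(250,330)]: print(u,v,C[v,u].round(3))
s=read_state(); print(R.from_rotvec(s['eef_rot']).as_matrix().round(3))
im=cv2.imread('pics/scene0.png')[140:320,170:370]; cv2.imwrite('pics/crop0.png',cv2.resize(im,(800,720)[:2] and (660,594),interpolation=cv2.INTER_CUBIC))
E
```

```text
brass [ 0.462 -0.207  0.109]
steel [ 0.477 -0.304  0.11 ]
steelside [ 0.473 -0.312  0.088]
pulley [0.487 0.007 0.072]
rackedge [ 0.47  -0.342  0.062]
rackL [ 0.422 -0.162  0.053]
rackR [ 0.515 -0.34   0.062]
drop [ 0.587 -0.112  0.055]
glue [0.545 0.235 0.075]
frame [1.219 0.364 0.084]
hub [0.505 0.039 0.071]
belt [0.444 0.024 0.018]
250 100 [ 0.402 -0.072  0.917]
250 145 [ 0.381 -0.071  0.914]
250 200 [ 0.359 -0.068  0.88 ]
250 265 [ 0.324 -0.065  0.853]
20 200 [0.363 0.065 0.882]
500 200 [ 0.356 -0.201  0.879]
250 60 [ 0.444 -0.068  0.879]
250 330 [0.133 0.026 0.002]
[[-0.904  0.428 -0.001]
 [ 0.428  0.904 -0.001]
 [ 0.    -0.001 -1.   ]]
```

View pics/crop0.png

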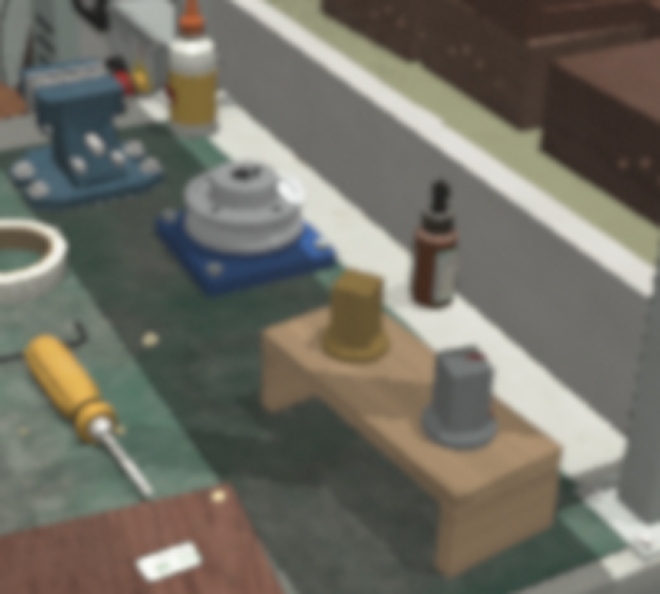

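Run:
```python
from h import *
s=read_state(); p=camera_params('wrist')
Rt=R.from_rotvec(s['eef_rot']); Rc=Rt.inv()*R.from_rotvec(p['attitude']); tc=Rt.inv().apply(p['eye']-s['tcp_pos'])
print(tc.round(4)); print(Rc.as_matrix().round(3))
np.savez('wc.npz',R=Rc.as_matrix(),t=tc)
def pred(tcp,yaw,P):
    A=R.from_rotvec(down(yaw)); q=dict(p); q['eye']=np.array(tcp)+A.apply(tc); q['attitude']=(A*Rc).as_rotvec(); return proj(q,P).round(0)
for nm,P in dict(steel=(.478,-.3,.108),brass=(.465,-.205,.108),hub=(.5,.02,.07)).items():
  for off in [(0,0),(-.05,0),(.05,0),(-.08,0)]:
    for yaw in [0,np.pi]:
      for h in (.25,.3):
        tcp=(P[0]+off[0],P[1]+off[1],h); q=inverse_kinematics(tcp,down(yaw)); print(nm,off,round(yaw,2),h,pred(tcp,yaw,P),None if q is None else np.round(q,2))
```

```text
[ 0.0654 -0.0005 -0.1451]
[[-0.001 -0.965 -0.263]
 [ 1.    -0.001  0.001]
 [-0.001 -0.263  0.965]]
steel (0, 0) 0 0.25 [255. 179.] [-0.79  0.    0.03  1.6   0.    2.35]
steel (0, 0) 0 0.3 [255. 170.] [-0.79  0.02  0.14  1.69  0.    2.35]
steel (0, 0) 3.14 0.25 [255. 179.] [-0.79  0.    0.03  1.6   0.   -0.79]
steel (0, 0) 3.14 0.3 [255. 170.] [-0.79  0.02  0.14  1.69  0.   -0.79]
steel (-0.05, 0) 0 0.25 [255. 130.] [-0.86 -0.13 -0.1   1.6   0.    2.28]
steel (-0.05, 0) 0 0.3 [255. 128.] [-0.86 -0.1   0.02  1.69  0.    2.28]
steel (-0.05, 0) 3.14 0.25 [255. 224.] [-0.86 -0.13 -0.1   1.6   0.   -0.86]
steel (-0.05, 0) 3.14 0.3 [255. 209.] [-0.86 -0.1   0.02  1.69  0.   -0.86]
steel (0.05, 0) 0 0.25 [255. 224.] [-0.73  0.13  0.16  1.6   0.    2.41]
steel (0.05, 0) 0 0.3 [255. 209.] [-0.73  0.16  0.28  1.69  0.    2.41]
steel (0.05, 0) 3.14 0.25 [255. 130.] [-0.73  0.13  0.16  1.6   0.   -0.73]
steel (0.05, 0) 3.14 0.3 [255. 128.] [-0.73  0.16  0.28  1.69  0.   -0.73]
steel (-0.08, 0) 0 0.25 [255.  98.] [-0.91 -0.2  -0.16  1.61  0.    2.23]
steel (-0.08, 0) 0 0.3 [255. 101.] [-0.91 -0.18
[... 1806 characters left out ...]
5. 212.] [-0.25 -0.35 -0.29  1.63  0.   -0.25]
hub (-0.05, 0) 3.14 0.3 [255. 200.] [-0.25 -0.32 -0.17  1.72  0.   -0.25]
hub (0.05, 0) 0 0.25 [255. 212.] [-0.2  -0.04 -0.02  1.6   0.    2.94]
hub (0.05, 0) 0 0.3 [255. 200.] [-0.2  -0.02  0.1   1.69  0.    2.94]
hub (0.05, 0) 3.14 0.25 [255. 128.] [-0.2  -0.04 -0.02  1.6   0.   -0.2 ]
hub (0.05, 0) 3.14 0.3 [255. 126.] [-0.2  -0.02  0.1   1.69  0.   -0.2 ]
hub (-0.08, 0) 0 0.25 [255. 100.] [-0.27 -0.44 -0.36  1.66  0.    2.88]
hub (-0.08, 0) 0 0.3 [255. 102.] [-0.27 -0.41 -0.24  1.74  0.    2.88]
hub (-0.08, 0) 3.14 0.25 [255. 235.] [-0.27 -0.44 -0.36  1.66  0.   -0.27]
hub (-0.08, 0) 3.14 0.3 [255. 220.] [-0.27 -0.41 -0.24  1.74  0.   -0.27]
```

Run:
```python
from h import *
o=down(np.pi)
for i,t in enumerate([(.50,.02,.26),(.45,.06,.26),(.46,-.26,.30),(.43,-.30,.26)]):
    goto(t,o); s=read_state(); print(s['t'],s['tcp_pos'].round(4)); snap('wrist',f'w{i}')
for i,(a,b,c,d) in enumerate([(70,290,150,366),(70,290,150,366)]):
    im=cv2.imread(f'pics/w{i}.png')
```

```text
2.225 [0.5    0.0206 0.26  ]
2.6417 [0.4497 0.061  0.2604]
3.9167 [ 0.4602 -0.2592  0.2999]
4.3333 [ 0.4297 -0.2992  0.2593]
```

View pics/w0.png

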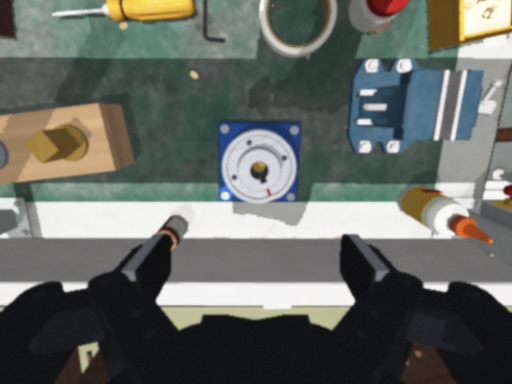

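View pics/w1.png

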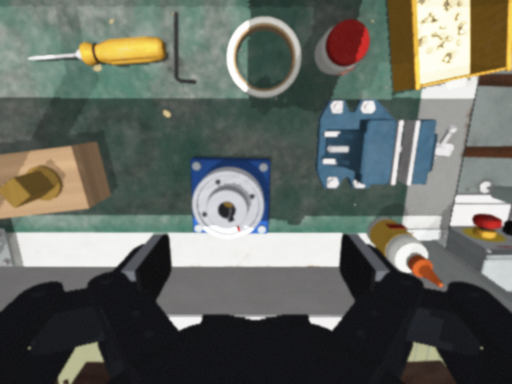

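View pics/w2.png

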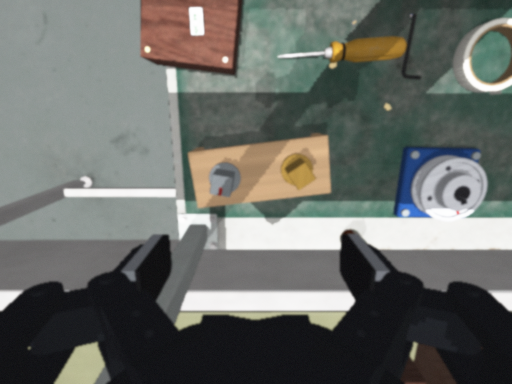

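View pics/w3.png

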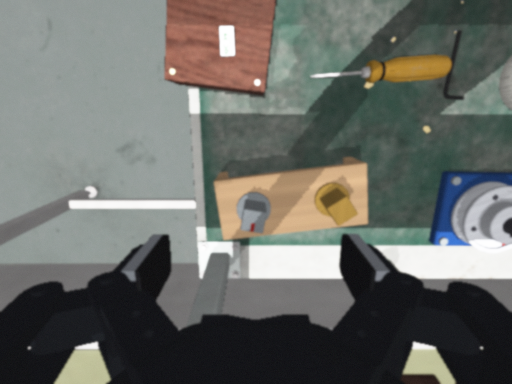

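w0/w1: the pulley bore is at about (260,170) and (229,211), with the red mark on its +x side. w2/w3: the steel head is at about (224,180) and (255,211), with its red mark also toward +x. The brass shaft is about 70 px to the right.

Run:
```python
import cv2,numpy as np
def c(n,u,v,r): return cv2.resize(cv2.imread(f'pics/{n}.png')[v-r:v+r,u-r:u+r],(390,390),interpolation=cv2.INTER_CUBIC)
cv2.imwrite('pics/c1.png',np.hstack([c('w0',260,165,30),c('w1',230,205,30)]))
cv2.imwrite('pics/c2.png',np.hstack([c('w2',224,180,25),c('w3',255,212,25)]))
```

```text
(no output)
```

View pics/c1.png

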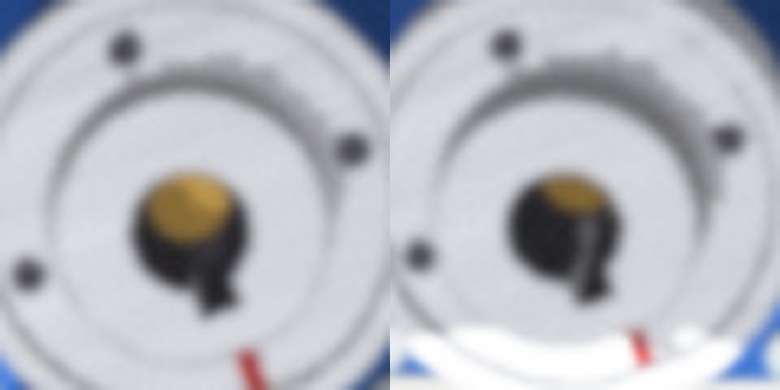

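View pics/c2.png

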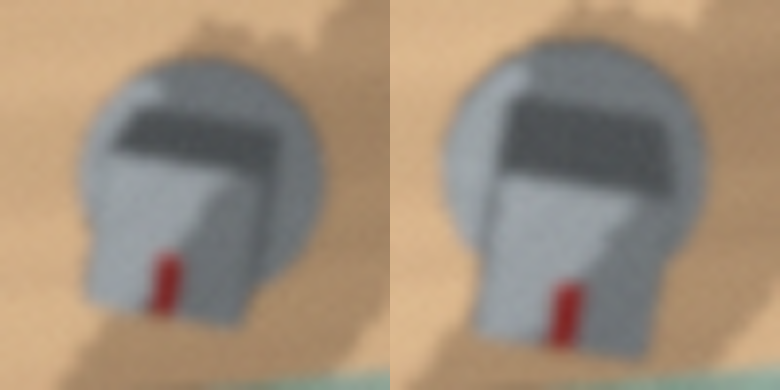

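Run:
```python
from h import *
def tri(a,b):
    A=[];B=[]
    for n,uv in (a,b):
        p=load(n)[0]; r=ray(p,*uv); r/=np.linalg.norm(r); M=np.eye(3)-np.outer(r,r); A.append(M);B.append(M@p['eye'])
    return np.linalg.solve(sum(A),sum(B))
def px(o,s,q): return np.array(o)+np.array(q)/s-0.5+0.5/s
L=lambda q:px((230,135),6.5,q); Rr=lambda q:px((200,175),6.5,(q[0]-390,q[1]))
print('bore tri',tri(('w0',L((190,233))),('w1',Rr((564,226)))))
for n,u in(('w0',L((190,233))),('w1',Rr((564,226)))): print('bore@.07',atz(load(n)[0],*u,.07))
print('notch', atz(load('w0')[0],*L((218,303)),.07),atz(load('w1')[0],*Rr((592,298)),.07))
for n,q0,q1 in(('w0',L((190,233)),L((250,365))),('w1',Rr((564,226)),Rr((641,352)))):
    p=load(n)[0]
    d=atz(p,*q1,.07)-atz(p,*q0,.07); print('mark@.07',np.degrees(np.arctan2(d[1],d[0])),np.linalg.norm(d[:2])*1e3)
    d=atz(p,*q1,.054)-atz(p,*q0,.07); print('mark@.054',np.degrees(np.arctan2(d[1],d[0])),np.linalg.norm(d[:2])*1e3)
A=[(112,152),(267,170),(243,328),(90,302)]; B=[(500,175),(666,195),(645,358),(475,338)]
A=[px((199,155),7.8,q) for q in A]; B=[px((230,187),7.8,(q[0]-390,q[1])) for q in B]
T=[tri(('w2',a),('w3',b)) for a,b in zip(A,B)]; print(np.round(T,4),np.mean(T,0))
for n,Q in(('w2',A),('w3',B)):
    P=np.array([atz(load(n)[0],*q,.108) for q in Q])[:,:2]; print(n,P.mean(0),(np.linalg.norm(np.roll(P,-1,0)-P,axis=1)*1e3).round(1))
    for i in range(4):
        d=P[(i+1)%4]-P[i]; print(round(np.degrees(np.arctan2(d[1],d[0])),1),end=' ')
    print()
# depth cross-check
for n in('w2','w3'):
    p,im,d=load(n); C=cloud(p,d); u=np.mean(A if n=='w2' else B,0).astype(int); print(C[u[1],u[0]])
for n in ('w0','w1'):
    p,im,d=load(n); C=cloud(p,d); m=(abs(C[...,2]-.07)<.004)&(np.hypot(C[...,0]-.49,C[...,1]-.02)<.06); Q=C[m]; print(len(Q),Q.mean(0),(Q.min(0)+Q.max(0))/2)
```

```text
bore tri [0.50032057 0.02444493 0.06977273]
bore@.07 [0.50037478 0.02455943 0.07      ]
bore@.07 [0.50013966 0.02435377 0.07      ]
notch [0.5137472  0.02986732 0.07      ] [0.51499893 0.02944772 0.07      ]
mark@.07 24.25501793937854 27.914550641630907
mark@.054 22.329322955467838 32.237759110323815
mark@.07 28.962186074964844 29.96310497256087
mark@.054 22.23785132632852 35.668856986055395
[[ 0.4665 -0.312   0.1048]
 [ 0.4699 -0.2879  0.1033]
 [ 0.4946 -0.2915  0.1064]
 [ 0.4897 -0.3157  0.1096]] [ 0.48019261 -0.3017853   0.10602844]
w2 [ 0.47943852 -0.30122866] [24.3 26.2 24.6 24.8]
83.2 -9.6 -100.1 169.6 
w3 [ 0.47983932 -0.30219003] [23.8 25.3 24.9 25.3]
82.7 -6.5 -97.3 171.1 
[ 0.47850382 -0.3013451   0.11084549]
[ 0.47824808 -0.30310662  0.10950524]
1191 [0.49823442 0.02371931 0.07172898] [0.49912564 0.02363337 0.06999463]
1102 [0.49785163 0.02419445 0.07163625] [0.49910297 0.02405029 0.06990908]
```

Run:
```python
from h import *
o=down(np.radians(180-8.3)); x,y=.4795,-.302
goto((x,y,.20),o)
print(movel((x,y,.094),rate=.12,max_force=15)); s=read_state(); print(s['t'],s['tcp_pos'].round(4),s['force'].round(2))
snap('wrist','g0')
move_gripper(0.0,squeeze=80); s=read_state(); print(s['t'],s['grip_width'],s['tcp_pos'].round(4),s['force'].round(2))
print(movel((x,y,.245),rate=.12)); s=read_state(); print(s['t'],s['grip_width'],s['tcp_pos'].round(4),s['force'].round(2),s['wrist_torque'].round(3))
snap('wrist','g1'); snap('scene','g1s')
```

```text
False
5.825 [ 0.4799 -0.3025  0.095 ] [ 0.32 -0.06  0.9 ]
6.4583 0.2775506305863024 [ 0.4797 -0.302   0.0945] [-0.17  1.69  5.69]
False
7.8667 0.2824624564571409 [ 0.4793 -0.3018  0.2441] [-0.69  0.24 -3.4 ] [-0.024  0.008  0.033]
```

View pics/g1.png

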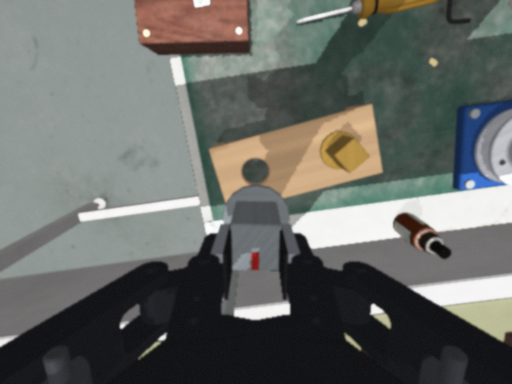

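View pics/g1s.png

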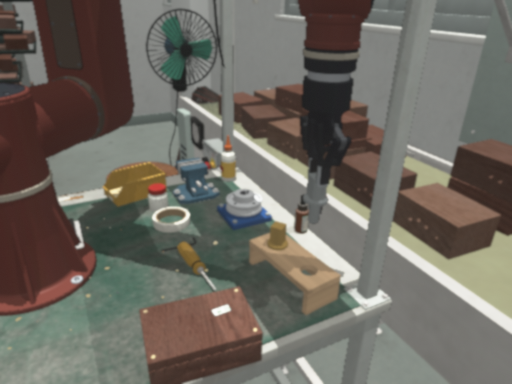

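The shaft is out of the rack, with its head between the jaws and the red mark at about (255,260). The brass shaft is still in the rack. Next I'll measure where the held shaft sits in the camera frame.

Run:
```python
import cv2
cv2.imwrite('pics/c3.png',cv2.resize(cv2.imread('pics/g1.png')[175:285,200:310],(770,770),interpolation=cv2.INTER_CUBIC)[:600])
cv2.imwrite('pics/c3b.png',cv2.resize(cv2.imread('pics/g1.png')[215:285,200:310],(770,490),interpolation=cv2.INTER_CUBIC))
```

```text
(no output)
```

View pics/c3.png

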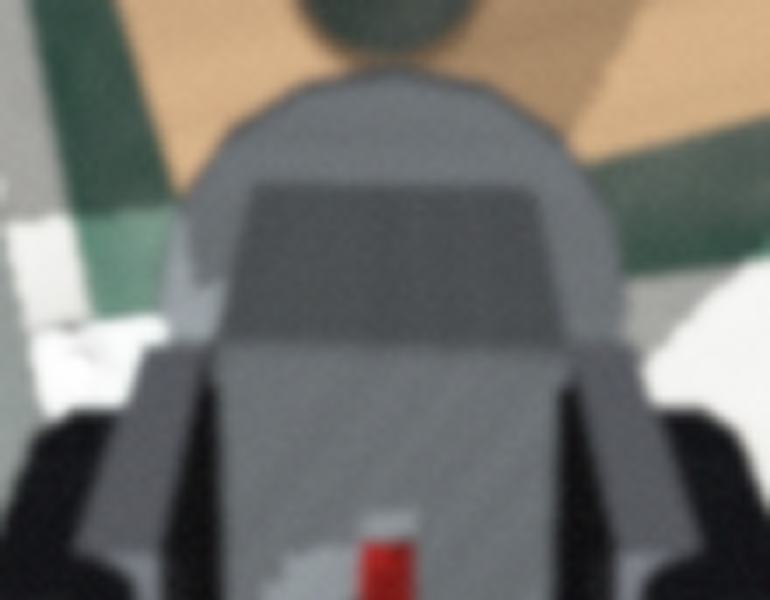

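View pics/c3b.png

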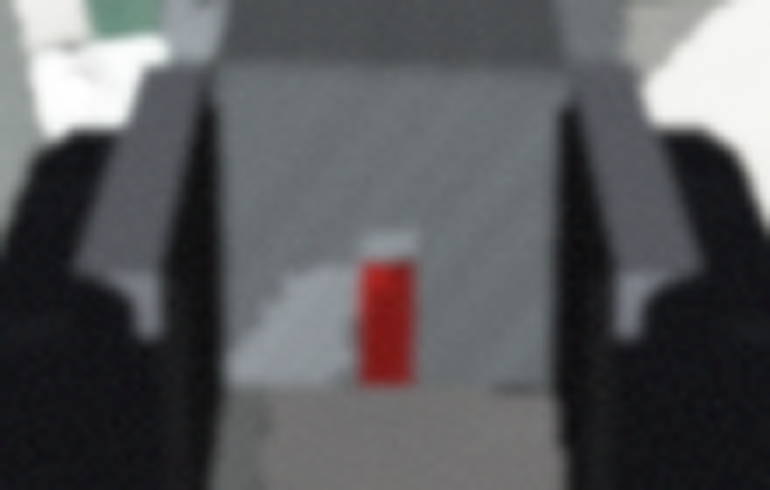

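Run:
```python
from h import *
p,im,d=load('g1'); s=read_state(); print(s['t'])
Rt=R.from_rotvec(s['eef_rot']); tcp=s['tcp_pos']
print(np.degrees(np.arctan2(*Rt.as_matrix()[[1,0],0])), Rt.as_matrix()[:,2].round(4))
for h in (tcp[2]+.0115,tcp[2]+.0135,tcp[2]+.0155):
    f=lambda u,v,hh=h: Rt.inv().apply(atz(p,u,v,hh)-tcp)
    n=f(200+391/7-.43,223.9); e=f(200+391/7-.43,269.6); a=f(200+217/7-.43,223.9);b=f(200+565/7-.43,223.9)
    print((h-tcp[2]),'near',n.round(4),'far',e.round(4),'ctr',((n+e)/2).round(4),'width',(b-a).round(4))
for dz in(-.0285,):
    hh=tcp[2]+dz; q=lambda x,y:Rt.inv().apply(atz(p,200+x/7-.43,175+y/7-.43,hh)-tcp)
    print('collar near',q(395,68).round(4),'L',q(165,290).round(4),'R',q(622,290).round(4))
    print('headbottom',q(252,186).round(4),q(538,186).round(4))
C=cloud(p,d); print('depth top',Rt.inv().apply(C[245,250]-tcp).round(4),Rt.inv().apply(C[235,255]-tcp).round(4))
```

```text
7.9667
171.6993529493724 [-1.e-03  9.e-04 -1.e+00]
0.01150000000000001 near [ 0.0117 -0.0004 -0.0115] far [-0.0143 -0.0004 -0.0115] ctr [-0.0013 -0.0004 -0.0115] width [-0.      0.0252  0.    ]
0.013500000000000012 near [ 0.0125 -0.0004 -0.0135] far [-0.0131 -0.0004 -0.0135] ctr [-0.0003 -0.0004 -0.0135] width [-0.      0.0249  0.    ]
0.015500000000000014 near [ 0.0133 -0.0004 -0.0155] far [-0.0119 -0.0005 -0.0155] ctr [ 0.0007 -0.0004 -0.0155] width [-0.      0.0245  0.    ]
collar near [0.0225 0.     0.0285] L [ 0.0011 -0.0215  0.0285] R [0.0011 0.0212 0.0285]
headbottom [ 0.0113 -0.0131  0.0285] [0.0112 0.0132 0.0285]
depth top [ 0.0023 -0.0032 -0.0162] [ 0.0073 -0.0007 -0.0154]
```

Run:
```python
from h import *
o=down(np.radians(180+21.5)); x,y=.5002,.0244
goto((x,y,.245),o)
movel((x,y,.165),rate=.12); s=read_state(); print(s['t'],s['tcp_pos'].round(4),s['force'].round(2))
snap('wrist','i0'); snap('scene','i0s')
hit=movel((x,y,.136),rate=.05,max_force=8); wait(.1); s=read_state(); print(hit,s['t'],s['tcp_pos'].round(4),s['force'].round(2),s['wrist_torque'].round(2))
if not hit:
    hit=movel((x,y,.122),rate=.03,max_force=8); wait(.1); s=read_state(); print(hit,s['t'],s['tcp_pos'].round(4),s['force'].round(2),s['wrist_torque'].round(2))
snap('scene','i1s'); snap('wrist','i1')
a=cv2.imread('pics/i1.png'); b=cv2.imread('pics/i1s.png')[120:240,180:320]; cv2.imwrite('pics/i1c.png',np.hstack([cv2.resize(a[130:290,150:350],(400,320),interpolation=3-1),cv2.resize(b,(373,320),interpolation=2)]))
```

```text
10.025 [0.5006 0.0241 0.1658] [ 0.23  0.14 -3.67]
False 10.9583 [0.5004 0.0243 0.1364] [-0.9  -0.31 -2.57] [0.01 0.04 0.05]
False 11.675 [0.5003 0.0244 0.1222] [-1.4  -0.33 -3.35] [0.   0.04 0.05]
```

View pics/i1c.png

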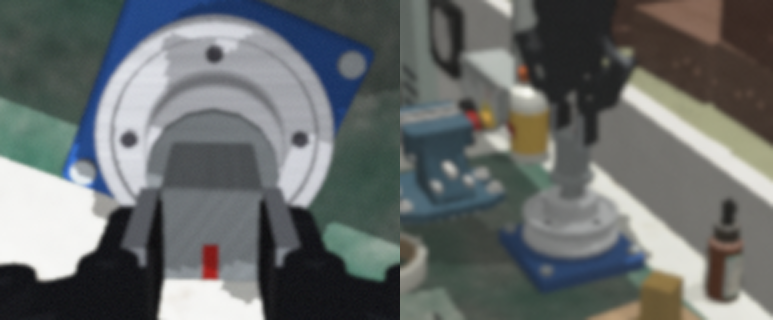

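The key has slipped in: TCP is about 10 mm below key-rest height with no added force, and the picture shows the shaft upright in the hub. Next I'll push against the plunger.

Run:
```python
from h import *
x,y=.5002,.0244
for z,mf in((.113,15),(.107,20),(.101,25)):
    hit=movel((x,y,z),rate=.03,max_force=mf); wait(.2); s=read_state(); print(hit,s['t'],s['tcp_pos'].round(4),s['force'].round(2),s['wrist_torque'].round(2),round(s['grip_width'],3))
    if hit: break
snap('scene','j1s'); snap('wrist','j1')
a=cv2.imread('pics/j1.png'); b=cv2.imread('pics/j1s.png')[140:240,190:310]; cv2.imwrite('pics/j1c.png',np.hstack([cv2.resize(a[130:290,150:350],(400,320),interpolation=2),cv2.resize(b,(384,320),interpolation=2)]))
```

```text
False 12.425 [0.5004 0.0244 0.1134] [-0.05  0.8   2.05] [ 0.19  0.   -0.05] 0.278
False 12.975 [0.5005 0.0244 0.1073] [0.35 0.52 5.19] [0.22 0.06 0.06] 0.279
True 13.4083 [0.501  0.0246 0.1046] [-2.6   1.39  8.93] [0.13 0.57 0.03] 0.277
```

View pics/j1c.png

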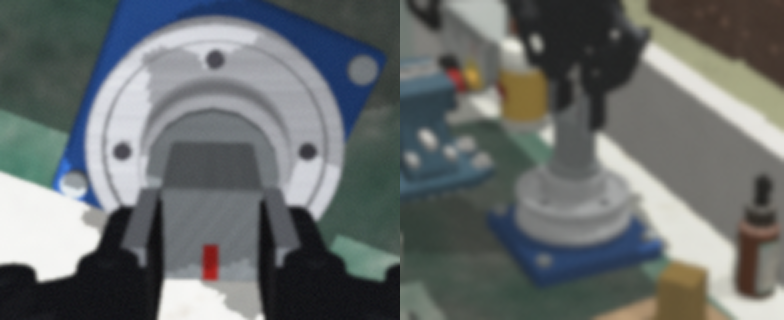

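Run:
```python
from h import *
x,y=.5005,.0245
for z in(.1035,.1025,.1015):
    movel((x,y,z),rate=.01); wait(.3); s=read_state(); print(s['t'],s['tcp_pos'].round(4),s['force'].round(2),s['wrist_torque'].round(2),round(s['grip_width'],3),R.from_rotvec(s['eef_rot']).as_matrix()[:,2].round(4))
    if s['force'][2]>22: break
snap('scene','k1s'); snap('wrist','k1')
a=cv2.imread('pics/k1.png'); b=cv2.imread('pics/k1s.png')[165:240,205:295]; cv2.imwrite('pics/k1c.png',np.hstack([cv2.resize(a[130:290,150:350],(400,320),interpolation=2),cv2.resize(b,(384,320),interpolation=2)]))
```

```text
14.0583 [0.5009 0.0245 0.1045] [-1.78  1.93  9.41] [0.32 0.54 0.01] 0.28 [ 3.1e-03  4.0e-04 -1.0e+00]
14.6083 [0.501  0.0246 0.1044] [-4.76  3.22 17.66] [0.45 1.26 0.03] 0.278 [ 3.6e-03  3.0e-04 -1.0e+00]
15.1583 [0.5011 0.0246 0.1043] [-9.07  3.53 25.75] [ 0.63  2.02 -0.02] 0.279 [ 4.1e-03  1.0e-04 -1.0e+00]
```

View pics/k1c.png

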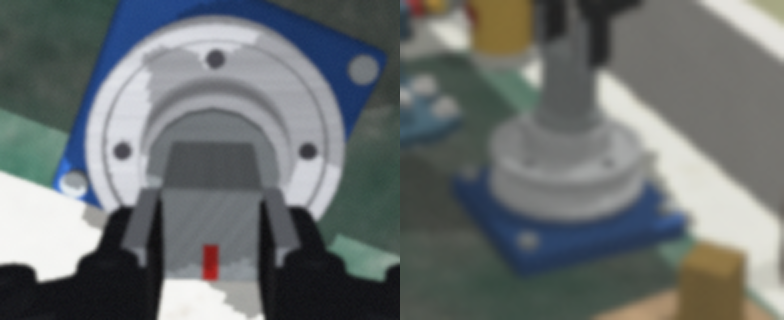

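A hard stop: TCP z stays at 0.1044 while the force rises from 9 to 26 N, and the collar looks flush in the scene crop. I'll ease off a little and check for slip in the grip by comparing the head with the pads.

Run:
```python
from h import *
movel((.5005,.0245,.1025),rate=.01); wait(.5); s=read_state(); print(s['t'],s['tcp_pos'].round(4),s['force'].round(2),s['wrist_torque'].round(2),s['grip_width'],s['dq'].round(4))
snap('wrist','m1')
st=s
for n in('g1','m1'):
    p,im,d=load(n); C=cloud(p,d)
    if n=='g1': tz=.2441
    else: tz=st['tcp_pos'][2]
    print(n,'head top depth z',np.median(C[232:245,240:270,2]).round(4),'rel tcp',(np.median(C[232:245,240:270,2])-tz).round(4),'collar top',np.median(C[190:198,245:262,2]).round(4))
a=cv2.imread('pics/g1.png')[175:285,200:310];b=cv2.imread('pics/m1.png')[175:285,200:310]
cv2.imwrite('pics/m1c.png',np.hstack([cv2.resize(t,(400,400),interpolation=2) for t in(a,b)]))
p,im,d=load('k1s'); C=cloud(p,d); 
p0,im0,d0=load('g1s'); C0=cloud(p0,d0); print('brass top',C[226,278].round(4),C0[226,278].round(4))
```

```text
16.0083 [0.501  0.0246 0.1044] [-5.03  2.49 19.06] [ 0.44  1.19 -0.03] 0.28058029458587236 [-0.0005 -0.0019  0.0009  0.0003  0.0007 -0.0001]
g1 head top depth z 0.2596 rel tcp 0.0155 collar top 0.2177
m1 head top depth z 0.1201 rel tcp 0.0158 collar top 0.0782
brass top [ 0.4617 -0.2081  0.1102] [ 0.4634 -0.2054  0.1082]
```

View pics/m1c.png

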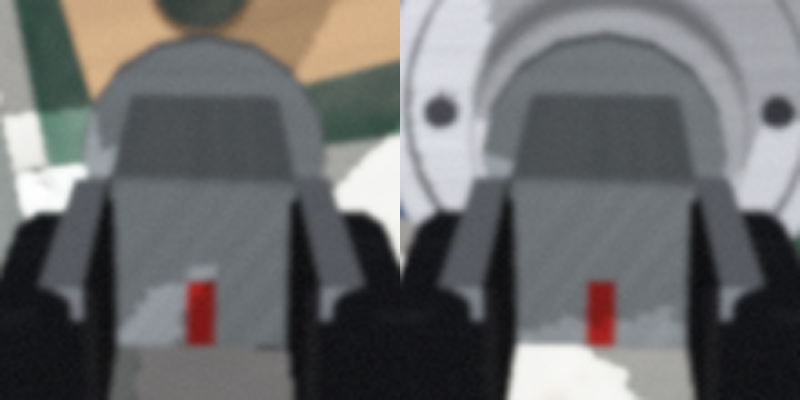

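The head has not moved in the pads (left is after the lift, right is now). Allowing for the roughly 2 mm depth bias, the collar top reads about 76 mm, which is hub face plus 6 mm. Handing in.

Run:
```python
from h import *
job_done(); s=read_state(); print(s['t'],s['tcp_pos'].round(4),s['force'].round(2),round(s['grip_width'],3))
```

```text
the job is handed in; nothing more can be done
the job is handed in; nothing more can be done
```

I gripped the red-marked shaft by its square head at 80 N, lifted it out of the rack and turned it about 30° to line up with the keyway. The keyway was at roughly 21.5° by camera. The key slipped in at once without riding on the hub face. I then pushed it against the plunger until it stopped, and handed in at about 16 s, still gripping and pressing.

**Last checks:**
- **Hard stop:** TCP z stayed at 0.104 m, where the collar should be on the hub, while the pushing force rose from 9 to 26 N. I eased back to a reading of about 19 N to hold it.
- **Flush collar:** the wrist camera's depth puts the collar top at 78 mm, or about 76 mm after allowing for the depth reading about 2 mm high on the head in the rack. That matches a collar sitting on the hub.
- **Grip:** the head slipped about 0.3 mm at most in the pads.
- **Tilt:** the tool leans about 0.004 rad.
- **Brass shaft:** it looks unmoved. One depth pixel on it differs by about 4 mm between two pictures, which I take as noise.

**Not fully resolved:**
- A side load of about 5 N and a moment of about 1.2 N m remain on the wrist while pressing.
- The TCP rests about 0.8 mm in x from the bore position I measured.
- The plunger position was not measured directly, only inferred from height and force.

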